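# Roll a sample vial along the feed channel to its stops with a hand paddle

## Task

Take the hand paddle and, pushing with its blade, gently roll the vial lying in the feed channel up to the sliding follower and on, follower and all, until you feel that it is fully home against the two stop pads. Press only lightly once it is home, never flick it, and let only the blade touch the vial. Then stand the paddle upright on the worktop beside the channel and let go, leaving the things around undisturbed.

Things in the scene. Friction and masses are not known exactly. Their poses are not given: they have to be found in the camera images.
- channel: White fixed channel, 260 (x) x 76 (y) mm. Origin: centre of underside; +x is the feed direction. Floor 12 mm above the worktop, level up to x=+40 mm, then falling 3 degrees (9 to 10 mm where the vial is home). Walls 22 mm high over the worktop from x=-100 mm on, inside width 60 mm; entry end x=-130 open.
- follower (a joint): Black sliding follower in mid channel, 16 mm wide, face 19 mm high over the floor, on a steel rod that runs out between the stop screws. Value in m, grows in the feed direction: its face is at channel x = 45 mm + value. Starts at 0 to 18 mm. No spring: about 2 N of friction, it stays where pushed; it is pushed on until the vial meets the stops. Only the vial is meant to push it.
- vial: Closed glass sample vial, 25 mm diameter, 56 mm long with its black cap (cap 22 mm diameter, last 12 mm), lying across the channel on its floor, free to roll. Origin: centre of its glass base, on its axis; own z runs along its axis to the cap. About 40 g. It is home when it bears on the stop pads: there the force, until then about 2 N, rises steeply. 5 N is plenty, 15 N is too much.
- paddle: Hand paddle standing upright on the worktop, about 150 g. Origin: centre of its underside, z up. Aluminium foot 30 mm (x) by 44 mm (y), 5 mm thick; aluminium upright blade across its +x edge, 44 mm wide (y), 6 mm thick, 36 mm high, its flat working face at x=+15 mm; black handle 18 mm (x) by 22 mm (y) on the origin, rising from the foot to 80 mm height.
- weight: Bystander: calibration weight, 38 mm diameter, 56 mm high, standing on the worktop. Origin: centre of underside.
- bottle: Bystander: white bottle, 63 mm diameter, 120 mm high. Origin: centre of underside.
- timer: Bystander: small timer, 36x64x58 mm. Origin: centre of underside.
- follower_face (a point): Centre of the follower's face towards the vial. Axes as the channel's. A vial touching the follower has its axis 12.5 mm before this point.
- stop_block: Fixed aluminium block across the channel's far end, 60 mm wide, top 43 mm above the worktop, at channel x=+118 mm. It carries two level stop screws, one each side of the follower, with 18 mm square steel pads facing the vial, both set alike. Their setting changes each time and this pose does not tell it: the pad faces are 20 to 40 mm before the block's origin (channel x=78 to 98 mm). Rigid.
Mind the look-alikes: they are no part of the job. There is more than one size of the paddle; the job needs the larger. Leave any green look-alike of the vial alone.

How it is judged:
On the way:
1. pushed by the paddle's blade, the vial bears on the stop pads with more than 1 N (contact force between vial and stop_block above 1 N and contact force between paddle and vial above 1 N).
At the end, for the whole second after the job is handed in: Once pushed home, the vial still lies there at rest on the channel floor, square across it (within 0.12 rad), its axis at most 16.5 mm before the follower's face (12.5 is touching); the paddle stands upright on the worktop (not on the channel), at rest (x of vial in the frame of follower_face above -0.0165 m and z of vial in the frame of channel below 0.028 m and angle between the z axis of vial and the y axis of channel, either way round below 0.12 rad and linear speed of each of vial, paddle below 0.01 m/s and angle between paddle's own z axis and vertical below 0.1 rad and height (world z) of paddle below 0.004 m).
It fails at once if the vial is squeezed: more than 15 N between paddle and vial (contact force between paddle and vial above 15 N).
It fails at once if the vial is flicked: faster than 0.25 m/s (linear speed of vial above 0.25 m/s).
It fails at once if the robot itself touches the vial (contact force between any of the arm, the fingers and vial above 0.3 N).
It fails at once if the follower is pushed by something other than the vial (contact force between any of the arm, the fingers, paddle and follower above 0.5 N).
It fails at once if a bystander is moved by more than 15 mm (distance of any of weight, bottle, timer from where it was at the start of the episode above 0.015 m).
It also fails if it takes over 59 s, if anything falls off the work surface, if the arm or the gripper's body presses on something with over 40 N, if the wrist force passes 120 N, or if a joint passes its speed limit or range.

## Robot

A 6-joint arm with a two-finger parallel gripper is mounted at the origin on a cart in front of the work surface, level with it; the furniture and walls round the work are solid. World frame = base frame: x ahead of the robot, y to its left, z up, the work surface at z = 0. Lengths are in m, angles in rad, forces in N, time in s.
With the tool pointing down it reaches from about 0.3 to 0.875 m from the base axis. Payload 6.4 kg.
Tool frame: the origin (TCP) lies between the finger pads; the fingertips stand 8 mm ahead of it and the grasp point (between the pads) lies 11 mm behind it (ctrl.finger_overhang is the distance from the TCP to the fingertips, in m); z points along the fingers, y is the line along which they close (so a half turn about z gives the same grasp; the last joint's range is limited). The gripper opens to 85 mm and grips with 20 to 120 N. Pads are 22 mm wide; open, the fingers measure 114 mm over their backs; the gripper's body (76 mm by 85 mm) begins 54 mm behind the grasp point. The pads swing forward as they close: fully open they stand 13 mm farther back than shut.
Start: joints at [-1.515, 0.181, 1.607, -0, 1.354, -0.206], TCP at [0.149, -0.555, 0.239] pointing down, gripper open.
Joint ranges: [-2.99, 2.99], [-0.89, 2.07], [0.3, 2.58], [-1.14, 4.28], [0, 2.63], [-3.12, 3.12]. Speed limits (rad/s): [2.57, 2.57, 3.01, 3.14, 3.14, 3.14].

## Interface

Orientations are given as a unit quaternion [w, x, y, z].
In Python, from bench import ctrl, camera gives the robot as it stands.
- The arm moves only by the shell command python3 -m pendant 'ROWS' [OPENING]. ROWS is JSON, a list of rows, each a list of 6 numbers: the shift along the world's x, y, z normalised to -1 to 1, where 1 is 200 mm, then the turn, a rotation vector about the world's x, y, z normalised to -1 to 1, where 1 is pi/2 rad. In form: [[dx, dy, dz, rx, ry, rz], ...]. A call has exactly 10 rows; each row shifts and turns the commanded pose from where the row before left it; what a row does not reach is not made up. A row lasts 1/8 s, in which the tool goes at most 62.5 mm and 10.7 degrees, less where a joint would pass 70% of its speed; a pose out of reach is approached as far as the arm can. A call with a number of a shift or a turn outside -1 to 1 is refused whole. A call with a gripper value outside its range is refused whole. OPENING is the opening, from -1 (shut) to 1 (fully open), set as the call begins (- or left out, the last holds). The fingers move at their own pace and stop on an object; the grip force is fixed at half the most. Time passes only in rows, so rows that do not move let the fingers close, or fill a call up. It gives the time, the measured TCP pose, the force, the opening and the grip force at its end, in the units of the state.
- ctrl.get_obs(): the state, without advancing time (a new reading comes with each control period).
- camera(name): name is "side" or "top" or "wrist"; returns a dict with "color" (420x560x3 uint8, blue, green, red), "fx", "fy", "cx", "cy" (pixels), "distortion" ([k1, k2, p1, p2, k3] as OpenCV has them; the pictures are not rectified), "xyz" and "rotation" of the camera in the world; the wrist camera has in their place "hand_eye" (4x4, takes a point from camera to tool coordinates, whose origin is the TCP and whose axes are the flange's). Camera axes: x right, y down, z forward; pixel columns grow to the right and rows downward; lengths in m; the calibration is good to about 2 mm. A picture is of the moment at which its call begins: read the wrist's pose just before it. There is no depth.
- ctrl.hand_in(): hands the job in; it is judged then, once.
The state is a dict: "time_s": time; "q": joint angles; "dq": joint speeds; "joint_efforts": joint torques, N m; "eef_pos": TCP position; "eef_rot": TCP orientation; "wrist_force": force on the tool from outside, world axes, zero at the start; "torque": the same for the moment, N m; "opening": opening from 0.0 (shut) to 1.0 (fully open); "grasp_force": force on a finger pad.
Only numpy, scipy, OpenCV 4.12 (cv2) and the standard library are available. Lean on these libraries where they do the work, as an engineer would, in place of code of your own. Each camera call takes 0.05 s, during which the arm holds its last target. There are 200 camera calls.

## Working session

There is one attempt and no reset: what is moved stays moved. The work goes in short steps, Python scripts to look and compute and a shell command to move; the robot and the scene stay as the last step left them, time stands still between calls to the robot, and variables do not carry over. Pictures are saved under pics/ and viewed, at most 10 in all, crops included, and the job is handed in when it is done.

```bash
mkdir -p pics; cat > h.py <<'E'
import numpy as np, cv2
from scipy.spatial.transform import Rotation as R
from bench import ctrl, camera
def cam(name):
    o=ctrl.get_obs(); c=camera(name)
    if "hand_eye" in c:
        q=o["eef_rot"]; T=np.eye(4); T[:3,:3]=R.from_quat([q[1],q[2],q[3],q[0]]).as_matrix(); T[:3,3]=o["eef_pos"]
        M=T@np.array(c["hand_eye"]); c["Rm"],c["t"]=M[:3,:3],M[:3,3]
    else:
        r=np.array(c["rotation"],float); 
        if r.size==4: r=R.from_quat([r[1],r[2],r[3],r[0]]).as_matrix()
        c["Rm"],c["t"]=r,np.array(c["xyz"])
    c["K"]=np.array([[c["fx"],0,c["cx"]],[0,c["fy"],c["cy"]],[0,0,1]]); c["d"]=np.array(c["distortion"])
    return c
def ray(c,p):
    u=cv2.undistortPoints(np.array([[p]],float),c["K"],c["d"])[0,0]
    return c["t"],c["Rm"]@np.array([u[0],u[1],1])
def plane(c,p,z):
    o,d=ray(c,p); return o+d*(z-o[2])/d[2]
def two(c1,p1,c2,p2):
    a,u=ray(c1,p1); b,v=ray(c2,p2); s=np.linalg.lstsq(np.c_[u,-v],b-a,rcond=None)[0]
    return (a+s[0]*u+b+s[1]*v)/2, np.linalg.norm(a+s[0]*u-b-s[1]*v)
def proj(c,X):
    X=np.atleast_2d(np.array(X,float)); rt=c["Rm"].T
    return cv2.projectPoints(X,cv2.Rodrigues(rt)[0],-rt@c["t"],c["K"],c["d"])[0][:,0]
E
python3 - <<'E'
from h import *
import pickle
for n in("top","side"):
    c=cam(n); cv2.imwrite(f"pics/{n}0.png",cv2.resize(c["color"],(800,600),interpolation=cv2.INTER_CUBIC)); pickle.dump(c,open(n+"0.pkl","wb")); print(n,c["t"],c["fx"],c["Rm"].round(2).tolist())
print(ctrl.get_obs())
E
```

```text
top [ 0.44767812 -0.01875365  0.89028463] 392.66694101365664 [[0.0, -0.99, 0.16], [-1.0, -0.01, -0.03], [0.03, -0.16, -0.99]]
side [0.53722985 0.85252931 0.63884749] 408.05646720848944 [[-1.0, -0.01, 0.05], [-0.05, 0.55, -0.83], [-0.02, -0.84, -0.55]]
{'time_s': 0.1, 'q': array([-1.51530918e+00,  1.81497254e-01,  1.60792964e+00, -5.44811497e-06,
        1.35377662e+00, -2.06302881e-01]), 'dq': array([-0.00108104, -0.00157453, -0.00295485, -0.00059315,  0.00043522,
       -0.00080587]), 'joint_efforts': array([ 2.33767678e-04, -4.45875406e+01, -3.52238739e+01, -3.27376620e-04,
        4.15143484e-03, -5.36239511e-06]), 'eef_pos': array([ 0.14880166, -0.55490519,  0.23844662]), 'eef_rot': array([-8.03340633e-04,  9.91445074e-01,  1.30522091e-01,  5.80260230e-05]), 'wrist_force': array([-0.01349858, -0.0248226 ,  0.35212352]), 'torque': array([ 0.08043481, -0.00882548,  0.02751808]), 'grasp_force': 0.0, 'opening': 1.0003961028270085}
```

View pics/top0.png

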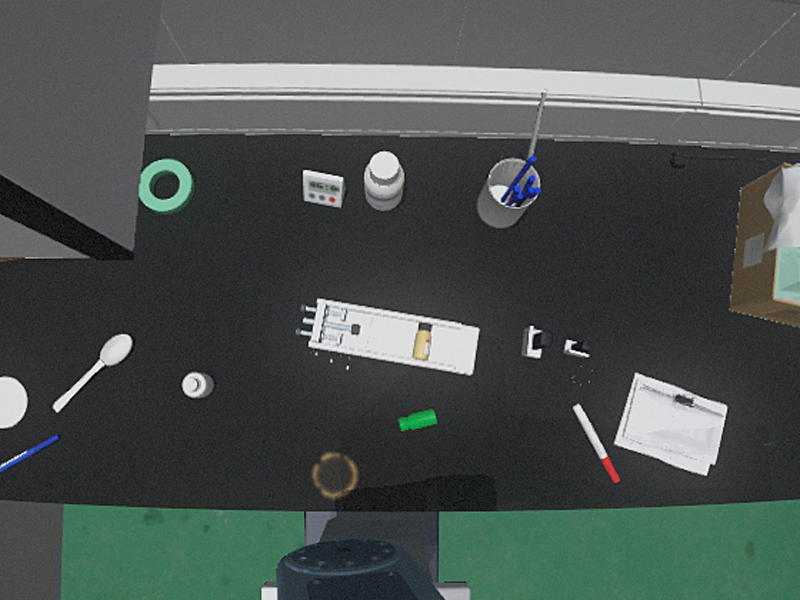

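View pics/side0.png

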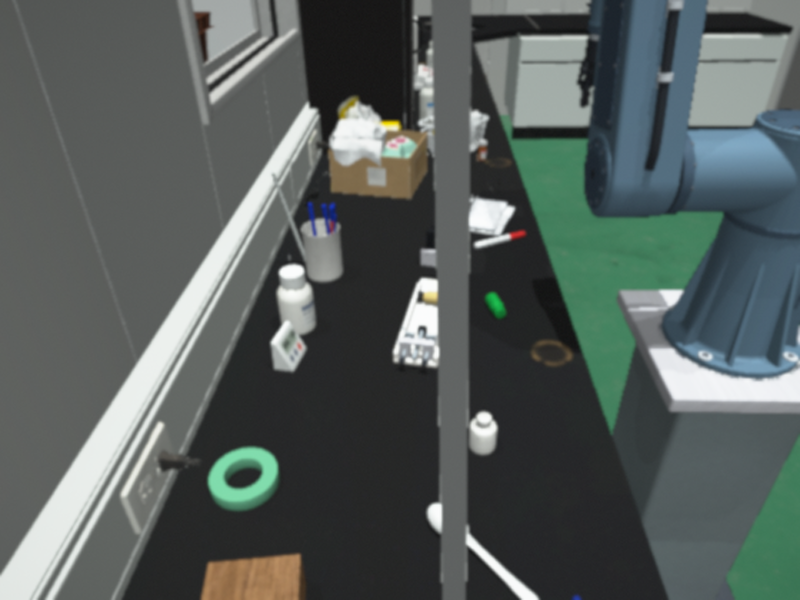

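The top view shows the channel with its entry at right (478,350) and stops at left (315,325), the vial at (424,342) and the follower at (356,329). The larger paddle is at (535,342) with its blade facing left, the smaller at (575,348), and the green look-alike at (418,420). In the side view a post hides the paddle, but the bottle, timer and part of the channel are visible.

```bash
python3 - <<'E'
from h import *
import pickle
c=pickle.load(open("top0.pkl","rb"))
P=lambda u,v,z:plane(c,(u*.7,v*.7),z).round(3)
for n,u,v,z in [("chE1",479,326,.022),("chE2",472,375,.022),("chF1",318,299,.022),("chF2",310,345,.022),("vial cap",425,325,.024),("vial base",422,360,.024),("foll",361,329,.031),("padA",524,326,.036),("padB",524,356,.036),("handletop",541,340,.08),("small",580,348,.05),("weight",197,385,.056),("bottle",384,160,.12),("timer",323,188,.05),("green",418,420,.02)]: print(n,P(u,v,z))
a=c["color"][215:265,355:425]; cv2.imwrite("pics/crop0.png",cv2.resize(a,None,fx=8,fy=8,interpolation=cv2.INTER_CUBIC))
E
```

```text
chE1 [ 0.55  -0.175  0.022]
chE2 [ 0.474 -0.163  0.022]
chF1 [0.59  0.077 0.022]
chF2 [0.518 0.088 0.022]
vial cap [ 0.551 -0.09   0.024]
vial base [ 0.496 -0.085  0.024]
foll [0.543 0.009 0.031]
padA [ 0.549 -0.243  0.036]
padB [ 0.502 -0.242  0.036]
handletop [ 0.523 -0.256  0.08 ]
small [ 0.514 -0.326  0.05 ]
weight [0.454 0.25  0.056]
bottle [ 0.781 -0.023  0.12 ]
timer [0.763 0.072 0.05 ]
green [ 0.405 -0.079  0.02 ]
```

View pics/crop0.png

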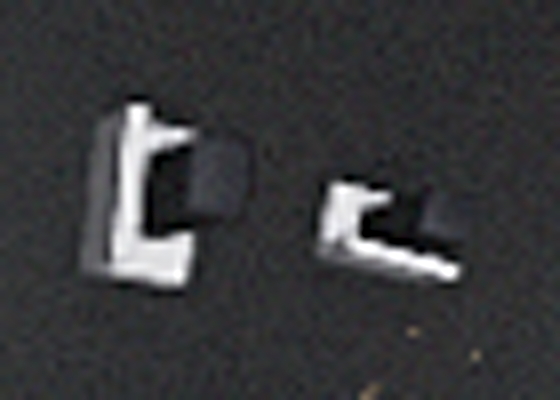

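The crop shows the large paddle at left: blade top strip around crop (135,105)–(115,270), dark handle top at (220,180). The smaller paddle is at right.

```bash
python3 -m pendant '[[0.17,0.13,0,0,0,0.083],[0.17,0.13,0,0,0,0.083],[0.17,0.13,0,0,0,0.083],[0.17,0.13,0,0,0,0.083],[0.17,0.13,0,0,0,0.083],[0.17,0.13,0,0,0,0.083],[0.17,0.13,0,0,0,0.083],[0.17,0.13,0,0,0,0.083],[0.17,0.13,0,0,0,0.083],[0.17,0.13,0,0,0,0.083]]' 1
python3 - <<'E'
from h import *
import pickle
o=ctrl.get_obs(); c=cam("wrist"); pickle.dump(c,open("w1.pkl","wb")); print(o["eef_pos"],o["q"],c["t"],c["Rm"].round(2).tolist())
cv2.imwrite("pics/w1.png",cv2.resize(c["color"],(800,600),interpolation=cv2.INTER_CUBIC))
print(proj(c,[[.52,-.25,.0],[.52,-.25,.08],[.51,-.17,.02]])/.7)
E
```

```text
time_s: 1.35
eef_pos: [0.4897, -0.2943, 0.2389]
eef_rot: [-0.0, 0.707, 0.707, -0.0]
wrist_force: [0.6, -0.3, 0.7]
opening: 1.008
grasp_force: 0.0
[ 0.48965583 -0.29425168  0.23885953] [-7.48779286e-01  1.73377663e-01  1.61649330e+00 -4.80143610e-05
  1.35243663e+00 -7.47835917e-01] [ 0.49006664 -0.20995935  0.37375268] [[1.0, -0.0, -0.0], [-0.0, -0.95, -0.33], [-0.0, 0.33, -0.95]]
[[439.80441441 196.00387711]
 [449.11326231 209.0802833 ]
 [430.88389321  89.54493553]]
```

View pics/w1.png

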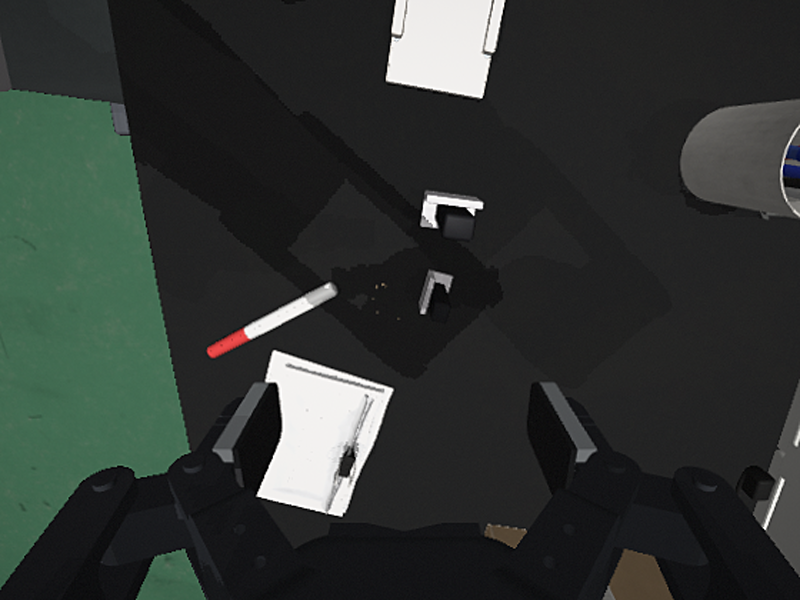

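The wrist view shows the large paddle at (450,215): blade top edge from (425,193) to (483,203), handle top at (458,220). The small paddle is at (437,295) and the channel entry at top, edge (387,82)–(483,97).

```bash
python3 - <<'E'
from h import *
import pickle
w=pickle.load(open("w1.pkl","rb")); t=pickle.load(open("top0.pkl","rb"))
def bright(c,x0,y0,x1,y1,th):
    g=cv2.cvtColor(c["color"],cv2.COLOR_BGR2GRAY)[y0:y1,x0:x1]
    return g
g=bright(w,285,125,350,175,0); m=(g>150)
ys,xs=np.nonzero(m); 
# far (working-face) top edge per column
e=[(x+285,y.min()+125) for x in range(m.shape[1]) for y in [np.nonzero(m[:,x])[0]] if len(y)]
e=np.array(e,float); print(e[0],e[-1])
pts=np.array([plane(w,(a,b-.5),.036)[:2] for a,b in e[2:-2]]); vx,vy,cx,cy=cv2.fitLine(pts.astype(np.float32),cv2.DIST_HUBER,0,.01,.01).ravel()
print("edge dir deg",np.degrees(np.arctan2(vy,vx)),pts[0],pts[-1])
# ends & width at z=.036
print(plane(w,(e[0,0],e[0,1]),.036),plane(w,(e[-1,0],e[-1,1]),.036))
# handle top: w center, t center -> triangulate
print("handle",two(w,(459*.7,215*.7),t,(382.5,237.5)))
print("bladeL",two(w,(425*.7,193*.7),t,(355+113/8,215+265/8)),"bladeR",two(w,(483*.7,203*.7),t,(355+128/8,215+103/8)))
# handle dark blob in wrist
hsv=cv2.cvtColor(w["color"],cv2.COLOR_BGR2GRAY)[138:178,300:345]; print(hsv[::2,::2])
# channel entry edge in wrist
print([plane(w,(u*.7,v*.7),.012).round(4) for u,v in((387,82),(483,97))])
E
```

```text
[295. 149.] [337. 141.]
edge dir deg -7.0952168 [ 0.50537133 -0.24859298] [ 0.546754   -0.24965912]
[ 0.50330951 -0.25886431  0.036     ] [ 0.54896381 -0.250194    0.036     ]
handle (array([ 0.51769188, -0.24332842,  0.15046476]), np.float64(0.0005067599697690877))
bladeL (array([ 0.50422917, -0.24215819,  0.05421619]), np.float64(0.0015530821473414295)) bladeR (array([ 0.5485092 , -0.25021376,  0.0452513 ]), np.float64(0.00015108904911234375))
[[251 247 248 255 255 255 238 178 131 121 114  95  86  90  96 102 107  38
   27  32  33  31  31]
 [239 240 241 243 243 243 243 245 246 247 251 255 255 248 196 155 119 118
   79  21  32  32  32]
 [214 220 188 193 235 253 250 250 247 246 244 242 242 243 244 245 246 248
  255 104  29  31  31]
 [242 243 255  34   2   0   0   0   0  24 115 235 248 246 232 235 240 245
  249  45  31  33  33]
 [233 235 255   9  10  14  11  12  11   8   9   8   4  47 255 249 153  78
  128  26  31  31  33]
 [237 238 216   0  10   9  12  13  15  14  13  11  15   5  38 255  94  25
   28  33  30  32  30]
 [237 241 157   0  11  14  25  37  30  27  24  21  16  16   9  42  8
[... 663 characters left out ...]
2  41  41  32  32  33
   35  33  33  33  32]
 [ 19  19  22  20  22  17  21  26  28  31  34  35  39  40  39  26  31  31
   32  32  32  35  31]
 [ 22  22  20  19  21  21  22  22  18  18  24  24  24  23  23  33  32  33
   32  30  32  34  31]
 [ 20  19  20  21  20  22  20  20  19  21  19  29  33  34  32  31  32  35
   34  31  33  35  34]
 [ 18  22  21  21  22  19  21  19  21  23  19  19  30  31  32  32  31  33
   33  33  33  33  33]
 [ 19  21  19  20  22  23  21  20  20  20  17  20  20  20  32  34  33  34
   32  32  32  32  32]
 [ 19  21  21  20  20  22  22  21  19  19  19  17  18  19  19  31  32  34
   31  32  32  33  32]]
[array([ 0.4772, -0.1638,  0.012 ]), array([ 0.5503, -0.1743,  0.012 ])]
```

```bash
python3 - <<'E'
from h import *
import pickle
w=pickle.load(open("w1.pkl","rb")); t=pickle.load(open("top0.pkl","rb"))
print(plane(w,(321,158.5),.08), plane(t,(382.5,237.5),.08))
print("tri",two(w,(321,158.5),t,(382.5,237.5)))
E
```

```text
[ 0.52674031 -0.26161284  0.08      ] [ 0.52408736 -0.26465216  0.08      ]
tri (array([ 0.52237676, -0.25650424,  0.10769683]), np.float64(0.0018484654387640072))
```

```bash
python3 -m pendant '[[0.02,0.016,-0.04,0,0,-0.01],[0.02,0.016,-0.04,0,0,-0.01],[0.02,0.016,-0.04,0,0,-0.01],[0.02,0.016,-0.04,0,0,-0.01],[0.02,0.016,-0.04,0,0,-0.01],[0.02,0.016,-0.04,0,0,-0.01],[0.02,0.016,-0.04,0,0,-0.01],[0.02,0.016,-0.04,0,0,-0.01],[0.02,0.016,-0.04,0,0,-0.01],[0.01,0.016,-0.04,0,0,-0.01]]'
python3 - <<'E'
from h import *
import pickle
o=ctrl.get_obs(); c=cam("wrist"); pickle.dump(c,open("w2.pkl","wb")); print(o["eef_pos"],c["t"])
cv2.imwrite("pics/w2.png",cv2.resize(c["color"],(800,600),interpolation=cv2.INTER_CUBIC))
E
```

```text
time_s: 2.65
eef_pos: [0.5271, -0.2632, 0.1587]
eef_rot: [0.0, 0.762, 0.647, 0.0]
wrist_force: [-0.8, 0.3, 0.4]
opening: 0.998
grasp_force: 0.0
[ 0.52713707 -0.26315267  0.15874333] [ 0.54104041 -0.17990987  0.29359569]
```

View pics/w2.png

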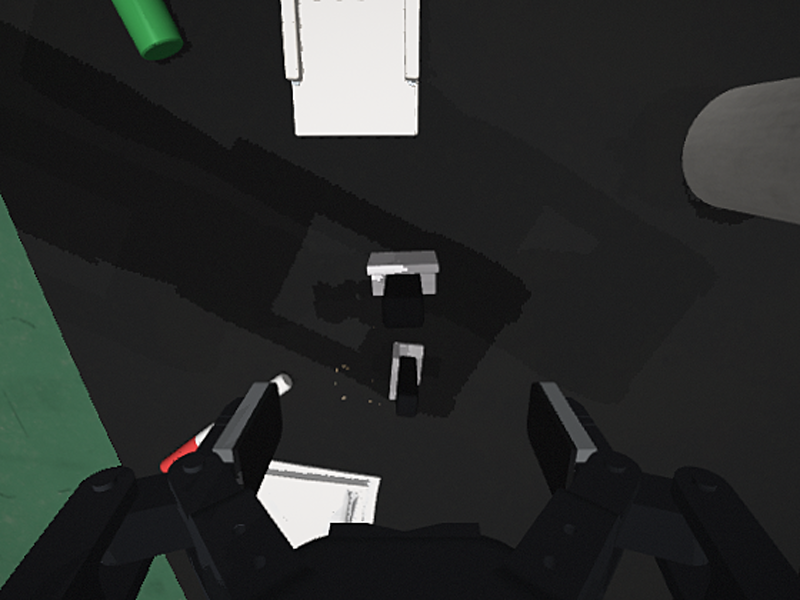

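Now the paddle is nearly square to the view: blade from (368,262) to (438,265), handle columns 384–423, top face around rows 300–327. The channel entry edge is level, (295,135)–(418,135).

```bash
python3 - <<'E'
from h import *
import pickle
w=pickle.load(open("w1.pkl","rb")); v=pickle.load(open("w2.pkl","rb"))
g=cv2.cvtColor(v["color"],cv2.COLOR_BGR2GRAY)
print(g[170:236:2,262:304:3])
s=.7
for n,z,pts in [("bladetop",.036,[(368,266),(437,265),(440,252),(366,255)]),("chan",.012,[(295,135),(418,135)]),("wallL",.022,[(286,79),(298,79),(281,0)]),("wallR",.022,[(407,79),(419,79),(420,0)])]:
    print(n,[plane(v,(a*s,b*s),z).round(4).tolist() for a,b in pts])
T=lambda z:proj(v,[plane(w,(321,158.5),z)])/s
print(T(.08)); 
for a,b in[((425,193),(367,266)),((483,203),(438,265))]: print(two(w,(a*s,b*s if 0 else a*0+ (b if 0 else 0)) if 0 else (a*s,{425:193,483:203}[a]*s),v,(b[0]*s,b[1]*s)))
c=np.array([plane(w,(321,158.5),.08)])
from itertools import product
yaw=np.radians(80.5);ex=np.array([np.cos(yaw),np.sin(yaw)]);ey=np.array([-ex[1],ex[0]])
print(proj(v,[[*(c[0,:2]+a*ex*.009+b*ey*.011),.08] for a,b in product((-1,1),(-1,1))])/s)
E
```

```text
[[ 31  22  16  18  20  17  18  18  19  19  19  21  20  21]
 [ 30  31  19  18  16  19  19  20  21  18  19  21  21  19]
 [ 30  31  31  30  20  15  14  16  15  13  13  13  11  13]
 [ 50  54  51  64  72  59  68  68  68  81  82  93  96  94]
 [ 99  99  97  97  97  89  89  89  89  88  90  87  87  88]
 [ 98  97  97  97  98  88  88  87  88  88  88  87  87  87]
 [ 97  98  96  97  94  85  89  86  87  87  86  86  86  86]
 [ 91  90  84  74  71  82  74  82  85  88  90  98  98  98]
 [191 195 225 233 237 239 242 132 146 147 147 148 149 148]
 [233 232 231 231 231 232 234 248 136 140 142 142 142 143]
 [226 225 229 222 225 218 225 132 141 149 130 134 135 133]
 [191 193 160  44  20   9   0   0   0   0   0 153 148 149]
 [235 233 155   3  12  11  10  12  13   9   7 146 147 148]
 [151 222 139   7  12  13  12  11   9  11  11 148 146 145]
 [160 157 148   8  13  10  10  12  14  12  12 143 141 139]
 [156 152 134  10  12  12  10  11  15  12  13 137 144 145]
 [159 154  98  13  11  12  12  13  13  10   8  66 145 145]
 [165 161  83  11  12  12  12  11  14  13  11  62 155 154]
 [156 153  69  11  13   8  11  12  13 
[... 652 characters left out ...]
  14  17  24  24]
 [ 22  24  24  20  22  27  26  24  22  23  25  26  24  24]
 [ 22  24  25  25  23  23  22  23  24  24  22  24  23  21]
 [ 22  24  24  23  23  23  23  24  21  23  24  23  22  23]]
bladetop [[0.5082, -0.245, 0.036], [0.5497, -0.2512, 0.036], [0.5526, -0.2435, 0.036], [0.5083, -0.2381, 0.036]]
chan [[0.4768, -0.1628, 0.012], [0.5506, -0.1752, 0.012]]
wallL [[0.4811, -0.1331, 0.022], [0.4878, -0.1343, 0.022], [0.4878, -0.0941, 0.022]]
wallR [[0.5487, -0.1446, 0.022], [0.5554, -0.1457, 0.022], [0.562, -0.1069, 0.022]]
[[402.30104302 312.65353396]]Traceback (most recent call last):
  File "<stdin>", line 11, in <module>
TypeError: can't multiply sequence by non-int of type 'float'
```

```bash
python3 -m pendant '[[0,0.005,-0.06,0,0,0],[0,0,-0.06,0,0,0],[0,0,-0.06,0,0,0],[0,0,-0.06,0,0,0],[0,0,-0.06,0,0,0],[0,0,-0.06,0,0,0],[0,0,-0.06,0,0,0],[0,0,-0.06,0,0,0],[0,0,-0.04,0,0,0],[0,0,0,0,0,0]]' 1
python3 -m pendant '[[0,0,0,0,0,0],[0,0,0,0,0,0],[0,0,0,0,0,0],[0,0,0,0,0,0],[0,0,0,0,0,0],[0,0,0,0,0,0],[0,0,0,0,0,0],[0,0,0,0,0,0],[0,0,0,0,0,0],[0,0,0,0,0,0]]' -1
```

```text
time_s: 3.95
eef_pos: [0.5264, -0.2621, 0.0545]
eef_rot: [-0.001, 0.762, 0.647, -0.0]
wrist_force: [-0.1, -0.5, -0.7]
opening: 1.003
grasp_force: 0.0
time_s: 5.2
eef_pos: [0.5271, -0.2626, 0.0557]
eef_rot: [0.0, 0.762, 0.647, 0.0]
wrist_force: [-1.0, 0.5, 5.4]
opening: 0.248
grasp_force: 59.4
```

```bash
python3 -m pendant '[[0,0,0.06,0,0,0],[0,0,0.08,0,0,0],[0,0,0.08,0,0,0],[-0.006,0.1,0,0,0,0],[-0.006,0.1,0,0,0,0],[-0.006,0.1,0,0,0,0],[-0.006,0.1,0,0,0,0],[-0.006,0.1,0,0,0,0],[-0.006,0.1,0,0,0,0],[-0.002,0.04,0,0,0,0]]'
python3 - <<'E'
from h import *
import pickle
o=ctrl.get_obs(); c=cam("wrist"); pickle.dump(c,open("w3.pkl","wb")); print(o["eef_pos"],o["wrist_force"],c["t"])
cv2.imwrite("pics/w3.png",cv2.resize(c["color"],(800,600),interpolation=cv2.INTER_CUBIC))
E
```

```text
time_s: 6.45
eef_pos: [0.5191, -0.1328, 0.0992]
eef_rot: [-0.0, 0.762, 0.648, -0.0]
wrist_force: [-0.3, -0.3, -1.1]
opening: 0.249
grasp_force: 58.8
[ 0.51905033 -0.132835    0.09921599] [-0.29836207 -0.28776191 -1.0991562 ] [ 0.53282493 -0.04959243  0.23408148]
```

View pics/w3.png

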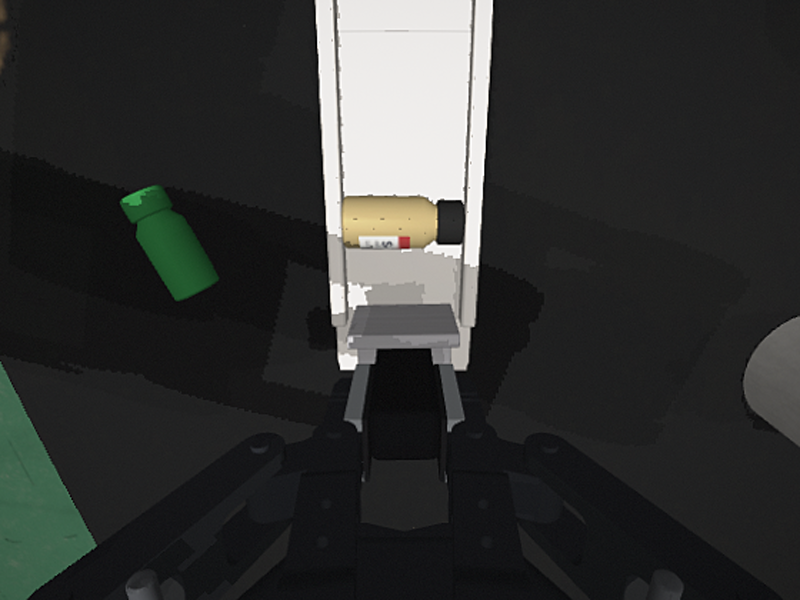

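The blade is centred between the walls (top edge (348,347)–(460,347)). The vial lies square across the channel at rows 196–250, with its cap at right.

```bash
python3 - <<'E'
from h import *
import pickle
v=pickle.load(open("w3.pkl","rb")); s=.7
E=np.array([.5137,-.169]); a=np.radians(80.5); ex=np.array([np.cos(a),np.sin(a)]); ey=np.array([-ex[1],ex[0]])
def ch(u,w,z):
    p=plane(v,(u*s,w*s),z)[:2]-E; return ((p@ex-.13)*1e3).round(1),((p@ey)*1e3).round(1)
for n,u,w,z in [("vial far",400,196,.026),("vial near",385,250,.016),("entryL",340,370,.012),("entryR",467,370,.012),("wallstartL",331,326,.022),("wallstartR",475,326,.022),("wallTopL in",340,100,.012),("wR",470,100,.012),("line40",400,30,.012),("bladetopL",348,347,.079),("bladetopR",460,347,.079),("bladebotL",355,305,.043)]: print(n,ch(u,w,z))
p=ctrl.get_obs()["eef_pos"][:2]-E; print(p@ex-.13,p@ey)
E
```

```text
vial far (np.float64(-31.4), np.float64(2.6))
vial near (np.float64(-59.6), np.float64(10.3))
entryL (np.float64(-130.6), np.float64(36.9))
entryR (np.float64(-130.3), np.float64(-35.7))
wallstartL (np.float64(-99.1), np.float64(38.9))
wallstartR (np.float64(-98.8), np.float64(-36.9))
wallTopL in (np.float64(11.4), np.float64(30.9))
wR (np.float64(11.6), np.float64(-30.0))
line40 (np.float64(40.7), np.float64(2.8))
bladetopL (np.float64(-83.8), np.float64(22.4))
bladetopR (np.float64(-83.6), np.float64(-21.4))
bladebotL (np.float64(-79.5), np.float64(23.4))
-0.09318424310271028 0.000740375850495311
```

```bash
python3 -m pendant '[[0,0,-0.03,0,0,0],[0,0,-0.03,0,0,0],[0,0,-0.03,0,0,0],[0,0,-0.03,0,0,0],[0,0,-0.02,0,0,0],[0,0,0,0,0,0],[0,0,0,0,0,0],[0,0,0,0,0,0],[0,0,0,0,0,0],[0,0,0,0,0,0]]'
```

```text
time_s: 7.75
eef_pos: [0.5193, -0.1344, 0.0714]
eef_rot: [0.0, 0.762, 0.647, 0.0]
wrist_force: [0.1, 0.4, -1.1]
opening: 0.251
grasp_force: 58.8
```

```bash
python3 -m pendant '[[0.003,0.02,0,0,0,0],[0.004,0.025,0,0,0,0],[0.004,0.025,0,0,0,0],[0.004,0.025,0,0,0,0],[0.003,0.015,0,0,0,0],[0.002,0.015,0,0,0,0],[0.003,0.015,0,0,0,0],[0.002,0.015,0,0,0,0],[0.003,0.02,0,0,0,0],[0.003,0.02,-0.005,0,0,0]]'
python3 -m pendant '[[0.003,0.02,0,0,0,0],[0.003,0.02,0,0,0,0],[0.004,0.02,0,0,0,0],[0.003,0.02,0,0,0,0],[0.003,0.02,0,0,0,0],[0.004,0.02,0,0,0,0],[0.003,0.02,0,0,0,0],[0.003,0.02,0,0,0,0],[0.003,0.02,0,0,0,0],[0.003,0.02,-0.005,0,0,0]]'
python3 - <<'E'
from h import *
import pickle
o=ctrl.get_obs(); c=cam("wrist"); pickle.dump(c,open("w4.pkl","wb")); print(o["eef_pos"],o["wrist_force"],c["t"])
E=np.array([.5137,-.169]); a=np.radians(80.5); ex=np.array([np.cos(a),np.sin(a)]); ey=np.array([-ex[1],ex[0]])
p=o["eef_pos"][:2]-E; print(p@ex-.13,p@ey)
cv2.imwrite("pics/w4.png",cv2.resize(c["color"],(800,600),interpolation=cv2.INTER_CUBIC))
E
```

```text
time_s: 9.0
eef_pos: [0.5255, -0.0952, 0.0703]
eef_rot: [0.0, 0.762, 0.647, 0.0]
wrist_force: [-0.7, -0.1, -0.7]
opening: 0.246
grasp_force: 58.8
time_s: 10.25
eef_pos: [0.5319, -0.0552, 0.0693]
eef_rot: [0.0, 0.762, 0.647, 0.0]
wrist_force: [-0.0, 0.4, -1.5]
opening: 0.246
grasp_force: 58.8
[ 0.53193292 -0.05517075  0.06931583] [-0.01226094  0.35494859 -1.50169534] [0.54575024 0.02808528 0.20416873]
-0.014722550924652841 0.0008043811814537408
```

View pics/w4.png

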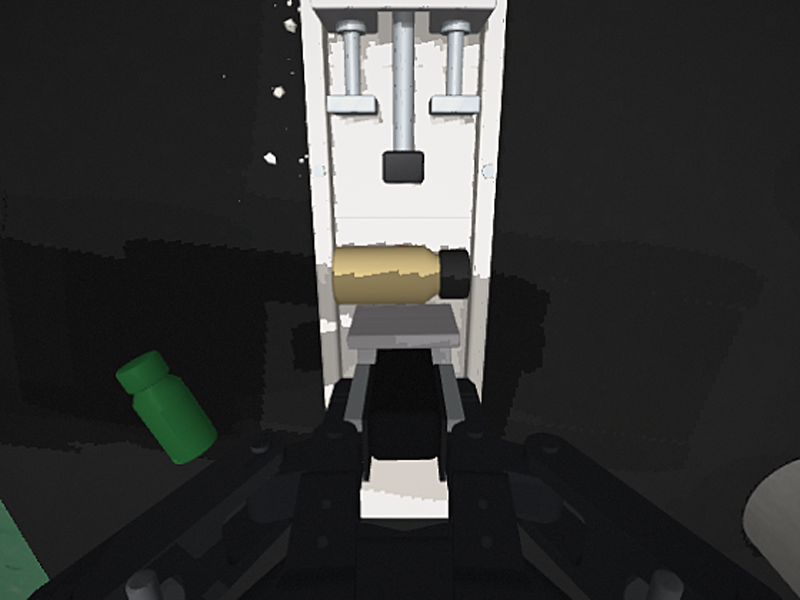

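The vial is square just ahead of the blade (rows 245–304). The follower face is at row 183 and the pad faces at row 113, columns 327–480.

```bash
python3 - <<'E'
from h import *
import pickle
v=pickle.load(open("w4.pkl","rb")); s=.7
E=np.array([.5137,-.169]); a=np.radians(80.5); ex=np.array([np.cos(a),np.sin(a)]); ey=np.array([-ex[1],ex[0]])
def ch(u,w,z):
    p=plane(v,(u*s,w*s),z)[:2]-E; return ((p@ex-.13)*1e3).round(1),((p@ey)*1e3).round(1)
for n,u,w,z in [("vial far",390,245,.026),("vial near",390,304,.02),("line40",400,217,.012),("foll face bottom",403,184,.012),("foll top",403,180,.031),("padL face bot",352,114,.012),("padL face top edge",352,97,.031),("padR top edge near",455,97,.031),("padR",455,114,.012),("bladebot",400,305,.014),("bladetop",400,347,.05)]: print(n,ch(u,w,z))
E
```

```text
vial far (np.float64(30.5), np.float64(6.5))
vial near (np.float64(2.3), np.float64(6.9))
line40 (np.float64(40.0), np.float64(2.5))
foll face bottom (np.float64(54.1), np.float64(1.2))
foll top (np.float64(57.1), np.float64(1.2))
padL face bot (np.float64(82.0), np.float64(22.1))
padL face top edge (np.float64(86.6), np.float64(19.8))
padR top edge near (np.float64(86.7), np.float64(-17.7))
padR (np.float64(82.2), np.float64(-20.0))
bladebot (np.float64(-0.4), np.float64(2.5))
bladetop (np.float64(-4.5), np.float64(2.2))
```

```bash
python3 -m pendant '[[0.003,0.018,0,0,0,0],[0.003,0.018,0,0,0,0],[0.003,0.018,0,0,0,0],[0.003,0.018,0,0,0,0],[0.002,0.014,0,0,0,0],[0.002,0.014,0,0,0,0],[0.002,0.014,0,0,0,0],[0.002,0.014,0,0,0,0],[0.002,0.014,0,0,0,0],[0.002,0.014,0,0,0,0]]'
python3 -m pendant '[[0.002,0.01,0,0,0,0],[0.002,0.01,0,0,0,0],[0.001,0.01,0,0,0,0],[0.002,0.01,0,0,0,0],[0.002,0.01,0,0,0,0],[0.001,0.01,0,0,0,0],[0.002,0.01,0,0,0,0],[0.002,0.01,0,0,0,0],[0.001,0.01,0,0,0,0],[0.002,0.01,0,0,0,0]]'
```

```text
time_s: 11.55
eef_pos: [0.5367, -0.0242, 0.0693]
eef_rot: [0.0, 0.762, 0.648, -0.0]
wrist_force: [-0.3, -2.6, -1.2]
opening: 0.247
grasp_force: 58.8
time_s: 12.8
eef_pos: [0.54, -0.0041, 0.0693]
eef_rot: [-0.0, 0.762, 0.647, -0.0]
wrist_force: [-0.8, -2.1, -1.5]
opening: 0.248
grasp_force: 58.8
```

```bash
python3 -m pendant '[[0.001,0.004,0,0,0,0],[0,0.004,0,0,0,0],[0.001,0.004,0,0,0,0],[0.001,0.004,0,0,0,0],[0,0.004,0,0,0,0],[0.001,0.002,0,0,0,0],[0,0.002,0,0,0,0],[0,0.002,0,0,0,0],[0,0,0,0,0,0],[0,0,0,0,0,0]]'
```

```text
time_s: 14.05
eef_pos: [0.541, 0.0007, 0.0694]
eef_rot: [0.0, 0.762, 0.647, -0.0]
wrist_force: [-0.6, -4.7, -1.3]
opening: 0.253
grasp_force: 58.8
```

```bash
python3 -m pendant '[[0,0.001,0,0,0,0],[0,0.001,0,0,0,0],[0,0,0,0,0,0],[0,0,0,0,0,0],[0,0,0,0,0,0],[0,0,0,0,0,0],[0,0,0,0,0,0],[0,0,0,0,0,0],[0,0,0,0,0,0],[0,0,0,0,0,0]]'
python3 - <<'E'
from h import *
import pickle
o=ctrl.get_obs(); c=cam("wrist"); pickle.dump(c,open("w5.pkl","wb")); print(o["eef_pos"],o["wrist_force"])
cv2.imwrite("pics/w5.png",cv2.resize(c["color"][:270,180:380],None,fx=2.8,fy=2.2,interpolation=cv2.INTER_CUBIC))
E
```

```text
time_s: 15.3
eef_pos: [0.5409, 0.0009, 0.0693]
eef_rot: [0.0, 0.762, 0.647, -0.0]
wrist_force: [-0.2, -5.7, -1.1]
opening: 0.249
grasp_force: 58.8
[0.54093855 0.00094405 0.06934247] [-0.23698834 -5.72844876 -1.10595379]
```

View pics/w5.png

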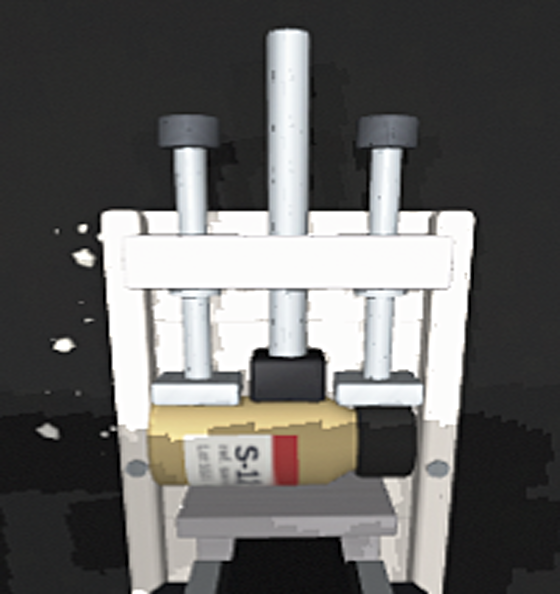

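The vial is home, touching the pads and follower face, square, with the blade just behind it. The force rose from 2 N to 5.7 N with almost no travel. Next I ease back, lift out and set the paddle down on the far side of the channel.

```bash
python3 -m pendant '[[0,-0.004,0,0,0,0],[-0.001,-0.006,0,0,0,0],[-0.002,-0.01,0,0,0,0],[-0.003,-0.02,0,0,0,0],[-0.005,-0.03,0,0,0,0],[-0.007,-0.04,0,0,0,0],[-0.007,-0.04,0,0,0,0],[-0.007,-0.04,0,0,0,0],[-0.002,-0.01,0,0,0,0],[0,0,0.03,0,0,0]]'
python3 -m pendant '[[0,0,0.08,0,0,0],[0,0,0.08,0,0,0],[0,0,0.08,0,0,0],[0.08,0,0.02,0,0,0],[0.1,0,0,0,0,0],[0.1,0,0,0,0,0],[0.1,0,0,0,0,0],[0.08,0,0,0,0,0],[0.04,0,0,0,0,0],[0,0,0,0,0,0]]'
python3 -m pendant '[[0,0,-0.06,0,0,0],[0,0,-0.06,0,0,0],[0,0,-0.06,0,0,0],[0,0,-0.06,0,0,0],[0,0,-0.05,0,0,0],[0,0,-0.01,0,0,0],[0,0,-0.01,0,0,0],[0,0,0,0,0,0],[0,0,0,0,0,0],[0,0,0,0,0,0]]'
```

```text
time_s: 16.6
eef_pos: [0.5335, -0.0387, 0.075]
eef_rot: [-0.001, 0.762, 0.647, -0.0]
wrist_force: [-0.7, -0.0, -1.9]
opening: 0.249
grasp_force: 58.8
time_s: 17.85
eef_pos: [0.6342, -0.0386, 0.1277]
eef_rot: [0.0, 0.762, 0.648, 0.0]
wrist_force: [-1.0, 0.8, -1.2]
opening: 0.248
grasp_force: 59.0
time_s: 19.1
eef_pos: [0.6342, -0.0386, 0.0656]
eef_rot: [0.0, 0.762, 0.647, 0.0]
wrist_force: [0.7, 1.1, -0.3]
opening: 0.25
grasp_force: 59.0
```

```bash
python3 -m pendant '[[0,0,-0.01,0,0,0],[0,0,-0.01,0,0,0],[0,0,-0.01,0,0,0],[0,0,-0.005,0,0,0],[0,0,-0.005,0,0,0],[0,0,0,0,0,0],[0,0,0,0,0,0],[0,0,0,0,0,0],[0,0,0,0,0,0],[0,0,0,0,0,0]]'
```

```text
time_s: 20.35
eef_pos: [0.634, -0.0386, 0.0573]
eef_rot: [-0.0, 0.762, 0.647, 0.0]
wrist_force: [0.3, -0.5, -0.9]
opening: 0.253
grasp_force: 59.0
```

```bash
python3 -m pendant '[[0,0,-0.003,0,0,0],[0,0,-0.003,0,0,0],[0,0,-0.002,0,0,0],[0,0,0,0,0,0],[0,0,0,0,0,0],[0,0,0,0,0,0],[0,0,0,0,0,0],[0,0,0,0,0,0],[0,0,0,0,0,0],[0,0,0,0,0,0]]'
```

```text
time_s: 21.6
eef_pos: [0.634, -0.0386, 0.0558]
eef_rot: [-0.0, 0.762, 0.647, -0.0]
wrist_force: [-1.2, 0.1, 1.3]
opening: 0.243
grasp_force: 59.3
```

```bash
python3 -m pendant '[[0,0,0,0,0,0],[0,0,0,0,0,0],[0,0,0,0,0,0],[0,0,0,0,0,0],[0,0,0,0,0,0],[0,0,0,0,0,0],[0,0,0,0,0,0],[0,0,0,0,0,0],[0,0,0,0,0,0],[0,0,0,0,0,0]]' 0.6
python3 -m pendant '[[0,0,0.03,0,0,0],[0,0,0.06,0,0,0],[0,0,0.08,0,0,0],[0,0,0.1,0,0,0],[0,0,0.1,0,0,0],[0,0,0.1,0,0,0],[0,0,0.1,0,0,0],[-0.1,0,0,0,0,0],[-0.1,-0.1,0,0,0,0],[-0.1,-0.1,0,0,0,0]]'
python3 - <<'E'
from h import *
c=cam("wrist")
cv2.imwrite("pics/w6.png",cv2.resize(c["color"],(800,600),interpolation=cv2.INTER_CUBIC))
E
```

```text
time_s: 22.85
eef_pos: [0.6341, -0.0386, 0.0557]
eef_rot: [0.0, 0.762, 0.647, 0.0]
wrist_force: [0.6, -0.1, 0.4]
opening: 0.801
grasp_force: 0.0
time_s: 24.1
eef_pos: [0.5735, -0.0788, 0.1705]
eef_rot: [0.0, 0.762, 0.648, 0.0]
wrist_force: [1.1, 0.1, 0.2]
opening: 0.799
grasp_force: 0.0
```

View pics/w6.png

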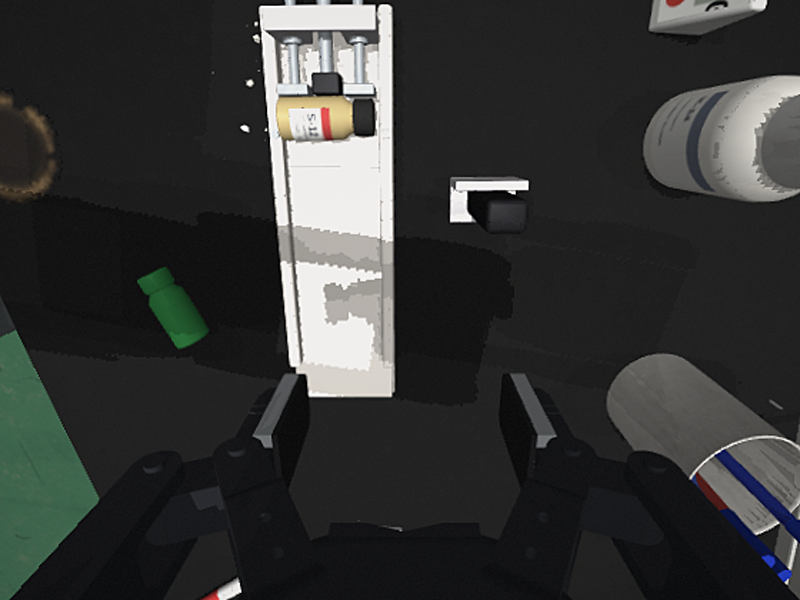

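The vial is still home at (325,118), square against the pads and follower. The paddle stands upright on the worktop at (490,200), clear of the channel, and the bottle and timer are untouched.

```bash
python3 -c "
from bench import ctrl
print(ctrl.hand_in())"
```

```text
the job is handed in; nothing more can be done
None
```

I rolled the vial home against the stop pads (about 5.7 N at the wrist), stood the paddle upright on the worktop beside the channel with the bystanders left where they were, and handed the job in at about 24 s; no verdict was returned.

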